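# Refit the platen roller and hold the printer lid at its balance point

## Robot

A 6-joint arm with a two-finger parallel gripper is mounted at the origin on the work surface. World frame = base frame: x ahead of the robot, y to its left, z up, the work surface at z = 0. Lengths are in m, angles in degrees, forces in N, time in s.
With the tool pointing down it reaches from about 0.375 to 0.9 m from the base axis. Payload 3.1 kg.
Tool frame: the origin (TCP) lies between the finger pads, 19 mm behind the fingertips; this is the grasp point; z points along the fingers, y is the line along which they close (so a half turn about z gives the same grasp; the last joint's range is limited). The gripper opens to 87 mm and grips with 3 to 60 N. Pads are 19 mm wide; open, the fingers measure 117 mm over their backs; the gripper's body (75 mm by 190 mm) begins 51 mm behind the grasp point.
Start: joints at [-74.57, 30.224, 82.088, -0, 67.689, -10.227], TCP at [0.271, -0.563, 0.241] pointing down, gripper open.
Joint ranges: [-176.69, 176.69], [-43.24, 126.21], [12.49, 139.97], [-82, 262], [0, 151.66], [-163.58, 163.58]. Speed limits (degrees/s): [159.86, 159.86, 180, 180, 180, 180].

## Interface

Orientations are given as a 3x3 rotation matrix whose columns are the frame's x, y, z axes.
In Python, from rig import bot, imaging, finder gives the robot as it stands. The module is installed in compiled form; this text tells all that it offers.
- The arm moves only by the tool play_rows, never from a script. Its argument "motion" is a list that holds one entry, the list of rows, each a list of 6 numbers: the shift along the tool's x, y, z in normalised numbers (1 is 1 m), then the turn, a rotation vector about the tool's x, y, z in fractions of the full range, 1 being pi rad. In form: [[[dx, dy, dz, wx, wy, wz], ...]]. A call has 1 to 8 rows; each row is the pose to reach, as a shift and turn from the pose commanded when the call began, along the tool's axes at that moment; what a row does not reach only later rows make up. A row lasts 1/12 s, in which the tool goes at most 41.7 mm and 7.16 degrees, less where a joint would pass 70% of its speed; a pose out of reach is approached as far as the arm can. Shift and turn numbers lie between -1 and 1, and a call with a number outside is refused. A call with a gripper value outside its range is refused whole. "fingers" is the finger opening in m, from 0 to 0.087, set as the call begins (left out, the last holds). The fingers move at their own pace and stop on an object; the grip force is fixed at half the most. Time passes only in rows, so rows that repeat a pose let the fingers close. It gives the time, the measured TCP pose, the force, the opening and the grip force at its end, in the units of the state.
- bot.read_state(): the state, without advancing time (a new reading comes with each control period).
- imaging.capture(name): name is "side" or "top"; returns a dict with "frame" (400x640x3 uint8, red, green, blue), "camera_matrix" (3x3 intrinsics, pixels), "k1" (the pictures are not rectified: a ray, as slopes to the right and down, at radius r is drawn at 1 + k1 r^2 times it, then the intrinsics apply), "R" (3x3) and "t" (3): a world point X has camera coordinates R X + t. Camera axes: x right, y down, z forward; pixel columns grow to the right and rows downward; lengths in m; the calibration is good to about 2 mm. A picture is of the moment at which its call begins. There is no depth.
- bot.hand_in(): hands the job in; it is judged then, once.
Trained networks look in the newest picture that a camera, given by its name, has taken for a name from the list of things; names that differ only in an ending like _2 or _b are one class to them, and where a whole thing is asked for, a point or a joint stands for the part that bears it (a point fixed in the world has none). Each returns a list of dicts, best first, with "confidence" (0 to 1); they miss things now and then, are a little off and sometimes report something else, mostly with a low value. They report only what shows in the picture. A call takes as long as a camera call.
- finder.recognise(camera, name): "at" ([x, y, z] in m, in world coordinates, good to about 4 mm: the middle of the surface that is visible of it).
- finder.outline_of(camera, name): "pixels" (400x640 bool, what is visible of it).
The state is a dict: "time_s": time; "joint_positions": joint angles; "qvel": joint speeds; "tau": joint torques, N m; "position": TCP position; "tcp_rot": TCP orientation; "force": force on the tool from outside, world axes, zero at the start; "moment": the same for the moment, N m; "opening": opening from 0.0 (shut) to 1.0 (fully open); "grasp_force": force on a finger pad.
Only numpy, scipy, OpenCV 4.12 (cv2) and the standard library are available. Lean on these libraries where they do the work, as an engineer would, in place of code of your own. Each camera call takes 0.05 s, during which the arm holds its last target. There are 200 camera calls.

## Task

Take the black rubber roller from the yellow parts rest and set it down, without dropping it, into the two raised V-shaped steel saddles of the opened label printer, one shaft end in each, and let go of it. Then grip the green bar of the leaning-back lid, swing the lid up to its over-centre balance point (where it would fall neither shut nor open) and finish while still holding it there, motionless, so that a colleague can pin the lid stay; do not let the lid swing down over the roller, and leave the cordless driver, the brush and the jar where they are.

Things in the scene. Friction and masses are not known exactly. Their poses are not given: they have to be found in the camera images.
- printer: Lower body of a desktop label printer, fixed to the bench: dark grey open tub 200 mm (x) by 170 mm (y), walls 60 mm high (front 55). Origin: centre of the underside, z up. Front at -x, lid hinge at +x; the lid leans back roughly to the robot's left. Two steel V saddles stand inside near the front. Aluminium box inside at the back (x 17 to 93 mm), top at z = 52 mm.
- saddle_mid (a point): Midway between the two saddles: the seated roller's centre (94 mm above the bench); axes as the printer's, the seated roller lies along y. The saddles stand at y = +55 and -55 mm, each 6 mm thick along y; V with 45 degree faces, mouth 31 mm wide and 10 mm above this point, bottom 6 mm below it. Between them room is free to 75 mm below this point.
- roller: Loose platen roller, 0.12 kg: black rubber cylinder 22 mm in diameter, 90 mm long, steel shaft 8 mm in diameter out 21 mm at each end. Origin at its centre; axis = its y (either way round is the same). Starts level in the yellow rest, centre 36 mm above the bench. Gripped across the middle from above, pads at centre height, the fingers touch nothing else there or in the saddles.
- rest: Yellow parts rest, fixed on the bench at the right: base 60 mm (x) by 130 mm (y), 6 mm thick, with two V posts at y = +55 and -55 mm, V mouths at z = 46 mm, in which the roller's shaft lies along the rest's y. Origin: centre of the underside.
- lid (a joint): Lid angle in rad about the printer's y through lid_hinge: 0 = shut (level, pointing to the front), 1.571 = upright, 2.3 = stop, leaning back (the start). It balances at 1.714, plate leaning 8 degrees past upright to the back: the bar then is 24 mm behind the hinge (printer +x), 163 mm above it. Trace of hinge friction (0.02 N m): let go over 0.1 rad from there, it falls.
- lid_bar (a point): Centre of the lid's green grab bar: round, 12 mm in diameter, parallel to the hinge, 165 mm from it in the plane of the lid plate; 96 mm of it is free between its side arms; the plate's edge is 40 mm from the bar's axis. It turns in the fingers, so a tool pointing straight down, closing across it, can pinch it and follow its arc.
- lid_hinge (a point): Middle of the lid's hinge axis, 105 mm above the bench; axes as the printer's: x to the back, y along the hinge. The lid, about 0.35 kg, is a grey plate 150 mm wide, 6 mm thick, 10 to 125 mm from the hinge, with a heavy black block (60 by 110 by 28 mm) on its inner side, which faces the printer's front when upright.
- driver: Bystander: white and black cordless driver lying down, 210 mm long along its x, 42 mm wide, 36 mm high. Origin on its underside.
- brush: Bystander: flat brush with a wooden handle lying along its x, 200 mm long, 42 mm wide, 20 mm high. Origin: middle of its underside.
- jar: Bystander: glass jar with blue cap, 56 mm in diameter, 70 mm high. Origin: centre of the underside.

How it is judged (in metres and radians):
On the way, in this order (a step that is already met when the one before it is completed fails the run):
1. the roller lies seated in both saddles, let go and at rest (x of roller in the frame of saddle_mid between -0.004 and 0.004 m and z of roller in the frame of saddle_mid between -0.004 and 0.004 m and y of roller in the frame of saddle_mid between -0.01 and 0.01 m and angle between the y axis of roller and the y axis of printer, either way round below 0.06 rad and contact force between the fingers and roller below 0.1 N and linear speed of roller below 0.03 m/s), for 0.3 s.
2. the lid stands at its balance point, held still by the fingers (value of joint lid between 1.654 and 1.774 rad and velocity of joint lid between -0.06 and 0.06 rad/s and contact force between the fingers and lid above 1 N), for 0.5 s.
At the end, for the whole second after the job is handed in: Roller released and at rest in both saddles (centre within 4 mm across and in height, 10 mm along, of saddle_mid, axis within 0.06 rad of the printer's y); lid within 0.06 rad of 1.714, moving less than 0.06 rad/s, with the fingers holding it (contact over 1 N) and the roller not touching it (all of step 1 and all of step 2 and contact force between lid and roller below 0.1 N); the arm keeps its last pose, push and grip.
It fails at once if the roller is dropped (falls free for more than about 18 mm) (linear speed of roller above 0.6 m/s and contact force between the fingers and roller below 0.02 N).
It fails at once if the lid swings down over the roller (below 1.2 rad) (value of joint lid below 1.2 rad).
It fails at once if the driver is moved more than 20 mm (distance of driver from where it was at the start of the episode above 0.02 m).
It fails at once if the brush is moved more than 20 mm (distance of brush from where it was at the start of the episode above 0.02 m).
It fails at once if the jar is moved more than 20 mm (distance of jar from where it was at the start of the episode above 0.02 m).
It also fails if it takes over 64 s, if anything falls off the work surface, if the arm or the gripper's body presses on something with over 40 N, if the wrist force passes 120 N, or if a joint passes its speed limit or range.

## Working session

There is one attempt and no reset: what is moved stays moved. The work goes in short steps, Python scripts to look and compute and a tool call to move; the robot and the scene stay as the last step left them, time stands still between calls to the robot, and variables do not carry over. Pictures are saved under pics/ and viewed, at most 10 in all, crops included, and the job is handed in when it is done.

Besides the shell and the picture viewer there is one more tool, called after ">>>" by a JSON object that holds its "name" and its "arguments", one argument or row to a line. play_rows: Moves the arm, as the interface text tells. Its arguments: {"type":"object","properties":{"motion":{"type":"array"},"fingers":{"type":"number"}},"required":["motion"]}

```bash
mkdir -p pics; cat > h.py <<'E'
import numpy as np, cv2
from rig import bot, imaging, finder
def px(c,X):
    p=c["R"]@np.asarray(X,float)+c["t"]; s=p[:2]/p[2]; s=s*(1+c["k1"]*(s@s)); K=c["camera_matrix"]
    return K[:2,:2]@s+K[:2,2]
def ray(c,uv):
    K=c["camera_matrix"]; d=np.linalg.solve(K[:2,:2],np.asarray(uv,float)-K[:2,2]); s=d.copy()
    for _ in range(30): s=d/(1+c["k1"]*(s@s))
    R=c["R"]; return -R.T@c["t"], R.T@np.array([s[0],s[1],1.])
def atz(c,uv,z):
    o,d=ray(c,uv); return o+d*(z-o[2])/d[2]
def tri(c1,u1,c2,u2):
    A=[];b=[]
    for c,u in((c1,u1),(c2,u2)):
        o,d=ray(c,u); d/=np.linalg.norm(d); P=np.eye(3)-np.outer(d,d); A.append(P); b.append(P@o)
    X=np.linalg.lstsq(np.vstack(A),np.hstack(b),rcond=None)[0]
    return X,[np.linalg.norm(A[i]@X-b[i]) for i in (0,1)]
E
python3 - <<'E'
from h import *
C={}
for n in("side","top"):
    C[n]=imaging.capture(n); cv2.imwrite(f"pics/{n}0.png",C[n]["frame"][...,::-1])
    print(n,"cam",-C[n]["R"].T@C[n]["t"],C[n]["k1"])
    for k in("printer","roller","rest","lid","lid_bar","driver","brush","jar"):
        r=finder.recognise(n,k); print(k,[(np.round(a["at"],3),round(a["confidence"],2)) for a in r[:2]])
print(bot.read_state())
E
```

```text
side cam [-0.05582294  0.67185815  0.70928497] -0.05130851628763977
printer []
roller [(array([ 0.516, -0.344,  0.043]), 0.78)]
rest [(array([ 0.532, -0.343,  0.006]), 0.63)]
lid [(array([0.513, 0.247, 0.186]), 0.79)]
lid_bar [(array([0.507, 0.25 , 0.184]), 0.74)]
driver [(array([ 0.695, -0.245,  0.027]), 0.89)]
brush [(array([0.692, 0.221, 0.018]), 0.64)]
jar [(array([0.698, 0.014, 0.042]), 0.8)]
top cam [ 0.40876114 -0.02978156  1.1274415 ] -0.10157211125812045
printer [(array([0.532, 0.177, 0.054]), 0.93)]
roller [(array([ 0.516, -0.35 ,  0.046]), 0.75)]
rest [(array([ 0.52 , -0.347,  0.007]), 0.87)]
lid [(array([0.533, 0.235, 0.187]), 0.84)]
lid_bar [(array([0.539, 0.239, 0.183]), 0.89)]
driver [(array([ 0.707, -0.255,  0.033]), 0.66), (array([0.526, 0.179, 0.055]), 0.56)]
brush [(array([0.697, 0.199, 0.015]), 0.88)]
jar [(array([0.707, 0.001, 0.069]), 0.76)]
{'time_s': 0.9, 'joint_positions': array([-7.45697647e+01,  3.02222297e+01,  8.20896028e+01, -9.87309300e-04,
        6.76916729e+01, -1.02282805e+01]), 'qvel': array([ 0.11847176,  0.00192904,  0.09322062, -0.02702812, -0.05774132,
        0.00176868]), 'tau': array([ 4.79995633e-04, -4.39998364e+01, -1.76988101e+01,  6.34568324e-02,
        5.03092306e-02, -6.32445616e-07]), 'position': array([ 0.27062756, -0.56331154,  0.24125149]), 'tcp_rot': array([[ 9.01387938e-01,  4.33012454e-01, -3.16457099e-05],
       [ 4.33012455e-01, -9.01387936e-01,  5.47346584e-05],
       [-4.82427244e-06, -6.30401473e-05, -9.99999998e-01]]), 'force': array([ 0.65371696,  0.90109904, -0.14617942]), 'moment': array([0.00978958, 0.01592529, 0.02020125]), 'grasp_force': 0.0, 'opening': 0.9990008784746995}
```

View pics/top0.png

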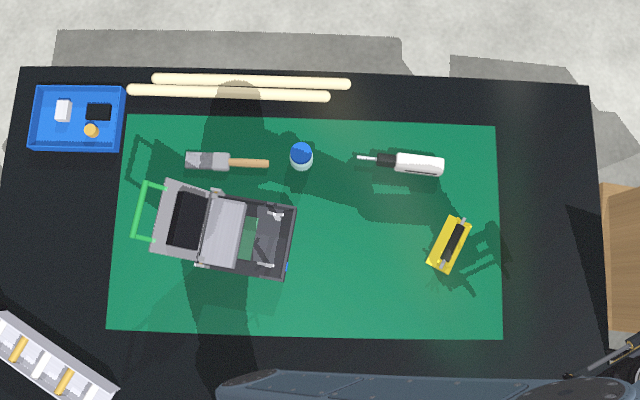

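View pics/side0.png

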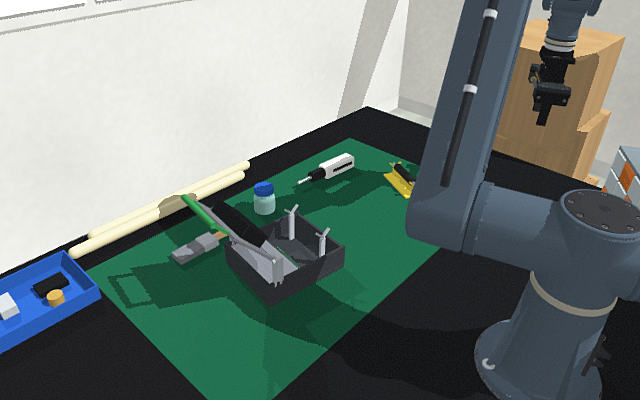

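The top view shows the roller at about (453,240) in the yellow rest, the printer at about (250,235), and the green bar at about (147,212). The side view shows the saddles at about (292,215) and (323,240), with the bar at about (205,215). Next I'll zoom in to measure.

```bash
python3 - <<'E'
from h import *
t=imaging.capture("top"); s=imaging.capture("side")
def crop(c,x,y,w,h,k): 
    return cv2.resize(c["frame"][y:y+h,x:x+w,::-1],None,fx=k,fy=k,interpolation=cv2.INTER_CUBIC)
# left: top printer 120..312 ; 
a=crop(t,200,180,100,110,4); b=crop(t,415,205,65,73,4)
d=crop(s,270,195,90,75,4); e=crop(s,175,185,90,100,4)
im=np.zeros((600,800,3),np.uint8)
def put(q,x,y): q=q[:600-y,:800-x]; im[y:y+q.shape[0],x:x+q.shape[1]]=q
put(a,0,0); put(b,410,0); put(d,410,295); put(crop(t,125,170,95,35,4),0,445)
cv2.imwrite("pics/z.png",im)
m=finder.outline_of("top","roller")[0]["pixels"]
P=np.argwhere(m)[:,::-1]; print("n",len(P))
W=np.array([atz(t,p,0.040)[:2] for p in P]).astype(np.float32)
print("roller rect",cv2.minAreaRect(W),W.mean(0))
for k,z in(("rest",0.006),):
    m=finder.outline_of("top",k)[0]["pixels"]
    W=np.array([atz(t,p,z)[:2] for p in np.argwhere(m)[:,::-1]]).astype(np.float32)
    print(k,cv2.minAreaRect(W))
m=finder.outline_of("top","lid_bar")
for r in m: 
    P=np.argwhere(r["pixels"])[:,::-1]; print("bar",r["confidence"],len(P),P.min(0),P.max(0))
E
```

```text
Traceback (most recent call last):
IndexError: list index out of range
```

View pics/z.png

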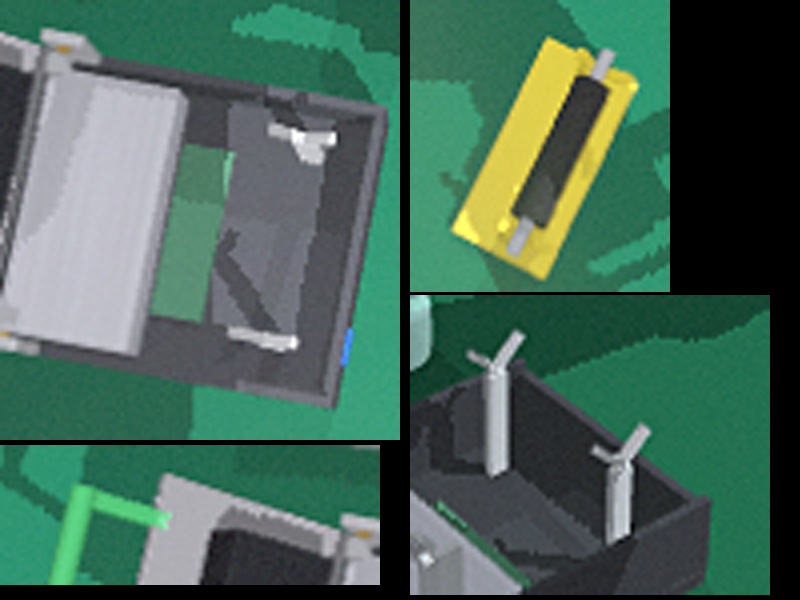

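The crops show the roller shaft ends in the top view at (464,218.5) and (441.5,267). The saddle mouths are at about (275,213) and (266,264), and the tub's front corners are at (297,206) and (283,281).

```bash
cat > fit.py <<'E'
from h import *
from scipy.optimize import least_squares
T=lambda x,y:(200+x/4,180+y/4); S=lambda x,y:(270+(x-410)/4,195+(y-295)/4)
def run(t,s,v=True):
    obs=[(t,T(387,105),'A-'),(t,T(333,405),'A+'),(s,S(708,500),'A+'),(s,S(520,362),'A-'),
    (t,T(333,138),'f-'),(t,T(272,130),'b-'),(t,T(297,344),'f+'),(t,T(230,332),'b+'),
    (s,S(520,335),'f-'),(s,S(472,354),'b-'),(s,S(645,430),'f+'),(s,S(595,451),'b+')]
    def pt(p,k):
        x,y,a,xs=p; g=1 if k[1]=='+' else -1
        l={'A':(-.1,.085*g,.055),'f':(xs-.0155,.055*g,.104),'b':(xs+.0155,.055*g,.104)}[k[0]]
        c,n=np.cos(a),np.sin(a); return [x+c*l[0]-n*l[1],y+n*l[0]+c*l[1],l[2]]
    f=lambda p:np.concatenate([px(c,pt(p,k))-u for c,u,k in obs])
    r=least_squares(f,[.53,.15,1.45,-.06],loss="soft_l1")
    return r.x,f(r.x).reshape(-1,2)
E
python3 - <<'E'
from fit import *
t=imaging.capture("top"); s=imaging.capture("side")
p,res=run(t,s); x,y,a,xs=p; print("printer",p[:2],np.degrees(a),xs); print(np.round(res,1).tolist())
e=np.array([np.cos(a),np.sin(a)]); print("saddle_mid",p[:2]+xs*e)
A=atz(t,(464,218.5),.039);B=atz(t,(441.5,267),.039); d=A-B
print("roller",(A+B)/2,np.linalg.norm(d),np.degrees(np.arctan2(d[1],d[0])))
m=finder.outline_of("top","roller"); print(len(m))
for n,c in(("top",t),("side",s)):
  for r in finder.outline_of(n,"lid_bar")[:1]:
    P=np.argwhere(r["pixels"])[:,::-1]; print(n,r["confidence"],len(P),P.min(0),P.max(0),P.mean(0))
for u in((145,181),(136,238)): print("bar",atz(t,u,.228))
for u in((216.25,192),(201.25,263.25)): print("hinge",atz(t,u,.108))
for r in finder.outline_of("top","rest")[:1]:
    W=np.array([atz(t,q,.006)[:2] for q in np.argwhere(r["pixels"])[:,::-1]]).astype(np.float32); print(cv2.minAreaRect(W))
st=bot.read_state(); print(st["time_s"],st["position"])
E
```

```text
printer [0.51903229 0.11741261] 82.03894459119336 -0.05869822271639896
[[-0.5, -0.1], [-0.5, 0.1], [2.5, 1.6], [1.1, 0.2], [-1.9, -0.6], [-0.9, -1.1], [-2.3, -1.2], [-0.0, -0.7], [0.2, -0.6], [1.2, -0.6], [0.9, -1.2], [2.1, -0.9]]
saddle_mid [0.51090258 0.05928009]
roller [ 0.51848283 -0.35398009  0.039     ] 0.1254019050578026 -25.96691630740363
1
top 0.83 4370 [129 177] [217 261] [175.88535469 218.65743707]
side 0.78 1997 [180 194] [274 260] [230.79619429 224.58087131]
bar [0.59966012 0.29303443 0.228     ]
bar [0.48975128 0.29994092 0.228     ]
hinge [0.6057182  0.17831599 0.108     ]
hinge [0.45241091 0.19998556 0.108     ]
((0.5194780826568604, -0.3547406792640686), (0.06079423800110817, 0.1314266324043274), 62.892799377441406)
1.35 [ 0.27064254 -0.56334455  0.24124226]
```

Careful with the scale: turns go in shares of pi rad. That gives: 52.2 degrees / 180 = 0.29.

>>> {"name": "play_rows", "arguments": {
  "motion": [
    [[0.039,-0.01,0,0,0,0.0361],[0.078,-0.02,0,0,0,0.0722],[0.118,-0.03,0,0,0,0.1083],[0.157,-0.04,0,0,0,0.1444],[0.196,-0.051,0,0,0,0.1811],[0.235,-0.061,0,0,0,0.2172],[0.275,-0.071,0,0,0,0.2539],[0.314,-0.081,0,0,0,0.29]]
  ],
  "fingers": 0.06
}}

```text
time_s: 2.02
position: [0.52, -0.3529, 0.2414]
tcp_rot: [[0.892, -0.452, 0.0], [-0.452, -0.892, -0.0], [0.0, 0.0, -1.0]]
force: [0.4, -1.0, -0.7]
opening: 0.695
grasp_force: 0.0
```

```bash
cat >> h.py <<'E'
def go(x,y,z,axdeg=None):
    "tool-frame shift and turn about tool z for a world target; axdeg = wanted heading of tool x"
    s=bot.read_state(); R=s["tcp_rot"]; d=R.T@(np.array([x,y,z])-s["position"])
    a=np.degrees(np.arctan2(R[1,0],R[0,0])); w=0 if axdeg is None else -(axdeg-a)
    print("t",round(s["time_s"],2),"pos",np.round(s["position"],4),"head",round(a,2),"-> d",np.round(d,4),"wz",round(w,2),"open",round(s["opening"]*.087,4),"gf",round(s["grasp_force"],1),"F",np.round(s["force"],1))
E
python3 - <<'E'
from fit import *
go(.519,-.354,.036,-26.5)
t=imaging.capture("top"); s=imaging.capture("side")
tp=[T(333,138),T(272,130),T(297,344),T(230,332)]; sp=[S(520,335),S(472,354),S(645,430),S(595,451)]
print(np.mean([atz(t,u,.104) for u in tp],0),np.mean([atz(s,u,.104) for u in sp],0))
print([np.round(tri(t,u,s,v)[0],4).tolist() for u,v in zip(tp,sp)])
for n in("side","top"): print(n,[(np.round(a["at"],3),a["confidence"]) for a in finder.recognise(n,"roller")])
E
```

```text
t 2.02 pos [ 0.52   -0.3529  0.2414] head -26.87 -> d [-0.0004  0.0014  0.2054] wz -0.37 open 0.0604 gf 0.0 F [ 0.4 -1.  -0.7]
[0.50908219 0.05650151 0.104     ] [0.51052386 0.06319853 0.104     ]
[[0.5641, 0.0336, 0.1001], [0.5678, 0.0669, 0.1017], [0.4547, 0.0489, 0.0985], [0.4594, 0.084, 0.1016]]
side [(array([ 0.539, -0.356,  0.039]), 0.59)]
top [(array([ 0.505, -0.343,  0.045]), 0.82)]
```

>>> {"name": "play_rows", "arguments": {
  "motion": [
    [[0,0.001,0.04,0,0,0],[0,0.0014,0.08,0,0,0],[0,0.0014,0.12,0,0,0],[0,0.0014,0.15,0,0,0],[0,0.0014,0.175,0,0,0],[0,0.0014,0.195,0,0,0],[0,0.0014,0.205,0,0,0],[0,0.0014,0.205,0,0,0]]
  ]
}}

```text
time_s: 2.88
position: [0.5156, -0.3558, 0.0338]
tcp_rot: [[0.894, -0.448, -0.004], [-0.448, -0.894, 0.003], [-0.005, -0.001, -1.0]]
force: [-0.6, 0.6, 0.8]
opening: 0.689
grasp_force: 0.0
```

>>> {"name": "play_rows", "arguments": {
  "motion": [
    [[0,0,0,0,0,0],[0,0,0,0,0,0],[0,0,0,0,0,0],[0,0,0,0,0,0],[0,0,0,0,0,0],[0,0,0,0,0,0]]
  ],
  "fingers": 0.012
}}

```text
time_s: 3.38
position: [0.5184, -0.3556, 0.0371]
tcp_rot: [[0.895, -0.447, 0.001], [-0.447, -0.895, -0.0], [0.001, -0.0, -1.0]]
force: [4.6, 7.3, 2.7]
opening: 0.317
grasp_force: 5.1
```

>>> {"name": "play_rows", "arguments": {
  "motion": [
    [[0,0,0,0,0,0],[0,0,0,0,0,0],[0,0,0,0,0,0],[0,0,0,0,0,0]]
  ]
}}

```text
time_s: 3.72
position: [0.5197, -0.3529, 0.0369]
tcp_rot: [[0.894, -0.448, 0.003], [-0.448, -0.894, 0.004], [0.001, -0.004, -1.0]]
force: [6.0, 7.1, 2.8]
opening: 0.242
grasp_force: 30.0
```

```bash
python3 - <<'E'
from h import *
go(.511,.059,.24,-8)
t=imaging.capture("top"); s=imaging.capture("side")
cv2.imwrite("pics/g.png",np.vstack([cv2.resize(t["frame"][190:290,400:500,::-1],None,fx=3,fy=3),cv2.resize(s["frame"][140:240,350:450,::-1],None,fx=3,fy=3)]))
E
```

```text
t 3.72 pos [ 0.5197 -0.3529  0.0369] head -26.63 -> d [-0.1923 -0.3651 -0.2017] wz -18.63 open 0.0211 gf 30.0 F [6.  7.1 2.8]
```

View pics/g.png

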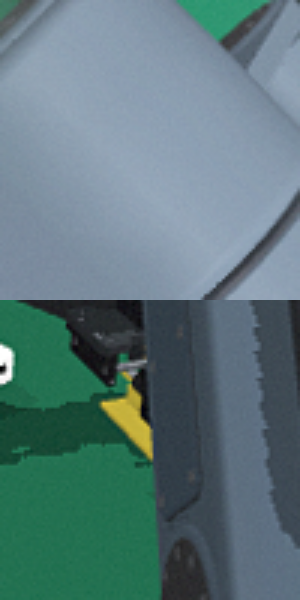

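Gripped: the opening is 21 mm at 30 N, though the arm hides the roller in both views. I'll lift and transfer.

>>> {"name": "play_rows", "arguments": {
  "motion": [
    [[0,0,-0.01,0,0,0],[0,0,-0.03,0,0,0],[0,0,-0.06,0,0,0],[0,0,-0.1,0,0,0],[0,0,-0.135,0,0,0],[0,0,-0.165,0,0,0],[0,0,-0.19,0,0,0],[0,0,-0.2,0,0,0]]
  ]
}}

```text
time_s: 4.48
position: [0.5193, -0.3571, 0.2413]
tcp_rot: [[0.895, -0.447, 0.006], [-0.447, -0.895, -0.006], [0.008, 0.003, -1.0]]
force: [0.6, -0.8, -0.0]
opening: 0.244
grasp_force: 30.0
```

Converted, -18.6 degrees / 180 = -0.1033.

>>> {"name": "play_rows", "arguments": {
  "motion": [
    [[-0.01,-0.018,0,0,0,-0.0056],[-0.023,-0.045,0,0,0,-0.0167],[-0.04,-0.076,0,0,0,-0.0278],[-0.058,-0.11,0,0,0,-0.0444],[-0.076,-0.144,0,0,0,-0.0611],[-0.094,-0.178,0,0,0,-0.0778],[-0.111,-0.21,0,0,0,-0.0944],[-0.125,-0.238,0,0,0,-0.1033]]
  ]
}}

```text
time_s: 5.15
position: [0.5109, -0.0843, 0.2354]
tcp_rot: [[0.991, -0.135, -0.003], [-0.135, -0.991, 0.001], [-0.003, -0.001, -1.0]]
force: [0.0, 0.6, -2.0]
opening: 0.245
grasp_force: 30.0
```

```bash
python3 - <<'E'
from h import *
go(.511,.059,.16,-8)
E
```

```text
t 5.15 pos [ 0.5109 -0.0843  0.2354] head -7.79 -> d [-0.0191 -0.142   0.0755] wz 0.21 open 0.0213 gf 30.0 F [ 0.   0.6 -2. ]
```

Converted, 0.2 degrees / 180 = 0.0011.

>>> {"name": "play_rows", "arguments": {
  "motion": [
    [[-0.003,-0.02,0.01,0,0,0.0011],[-0.007,-0.05,0.025,0,0,0.0011],[-0.011,-0.085,0.04,0,0,0.0011],[-0.015,-0.115,0.055,0,0,0.0011],[-0.018,-0.135,0.07,0,0,0.0011],[-0.019,-0.142,0.0755,0,0,0.0011],[-0.019,-0.142,0.0755,0,0,0.0011]]
  ]
}}

```text
time_s: 5.73
position: [0.5113, 0.058, 0.1588]
tcp_rot: [[0.99, -0.139, -0.005], [-0.139, -0.99, 0.0], [-0.005, 0.0, -1.0]]
force: [0.1, -0.0, -1.3]
opening: 0.239
grasp_force: 30.0
```

```bash
python3 - <<'E'
from fit import *
go(.511,.059,.13,-8)
t=imaging.capture("top"); s=imaging.capture("side")
cv2.imwrite("pics/h.png",np.hstack([cv2.resize(t["frame"][170:295,195:315,::-1],None,fx=3.3,fy=3.3,interpolation=2),cv2.resize(s["frame"][150:275,250:370,::-1],None,fx=3.3,fy=3.3,interpolation=2)]))
r=finder.outline_of("side","roller"); print(len(r))
for n in("side","top"): print(n,[(np.round(a["at"],3),a["confidence"]) for a in finder.recognise(n,"roller")])
E
```

```text
t 5.73 pos [0.5113 0.058  0.1588] head -7.97 -> d [-0.0003 -0.001   0.0288] wz 0.03 open 0.0208 gf 30.0 F [ 0.1 -0.  -1.3]
1
side [(array([0.482, 0.068, 0.16 ]), 0.85)]
top [(array([0.471, 0.068, 0.168]), 0.46)]
```

View pics/h.png

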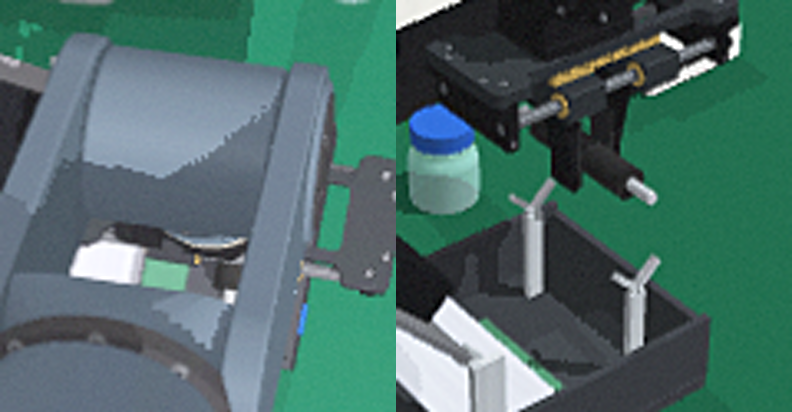

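The side crop shows the roller level, with its near shaft end at about side pixel (327,209), above and in line with the near saddle. I'll compare that with where it should project.

```bash
python3 - <<'E'
from fit import *
s=imaging.capture("side"); st=bot.read_state(); c=st["position"]; yd=-st["tcp_rot"][:,0]
print("tip",px(s,c+.066*yd),"junction",px(s,c+.045*yd), "centre per recog")
c2=np.array([.511,.059,.094]);
for k in(.055,-.055):
  for q in(-.0155,.0155): print(k,q,px(s,c2+k*yd+q*np.array([.1385,.990,0])+[0,0,.01]))
print("picked",S(520,335),S(472,354),S(645,430),S(595,451))
r=finder.outline_of("side","roller")[0]["pixels"]; P=np.argwhere(r)[:,::-1]; print(len(P),P.min(0),P.max(0))
E
```

```text
tip [328.50863088 208.75210181] junction [321.84103201 204.10719078] centre per recog
0.055 -0.0155 [329.60361854 227.51184021]
0.055 0.0155 [318.35463907 233.0719437 ]
-0.055 -0.0155 [297.86097625 204.20749929]
-0.055 0.0155 [286.87052472 209.02505115]
picked (297.5, 205.0) (285.5, 209.75) (328.75, 228.75) (316.25, 234.0)
257 [290 185] [327 209]
```

>>> {"name": "play_rows", "arguments": {
  "motion": [
    [[0,-0.001,0.01,0,0,0],[0,-0.001,0.022,0,0,0],[0,-0.001,0.034,0,0,0],[0,-0.001,0.044,0,0,0],[0,-0.001,0.052,0,0,0],[0,-0.001,0.057,0,0,0],[0,-0.001,0.06,0,0,0],[0,-0.001,0.06,0,0,0]]
  ]
}}

```text
time_s: 6.75
position: [0.5132, 0.0574, 0.1001]
tcp_rot: [[0.99, -0.142, -0.001], [-0.142, -0.99, 0.0], [-0.001, 0.0, -1.0]]
force: [-0.2, -0.2, -1.0]
opening: 0.242
grasp_force: 30.0
```

>>> {"name": "play_rows", "arguments": {
  "motion": [
    [[0,0,0.001,0,0,0],[0,0,0.002,0,0,0],[0,0,0.003,0,0,0],[0,0,0.004,0,0,0],[0,0,0.004,0,0,0]]
  ]
}}

```text
time_s: 7.17
position: [0.5136, 0.0574, 0.0969]
tcp_rot: [[0.99, -0.142, 0.001], [-0.142, -0.99, 0.0], [0.001, -0.0, -1.0]]
force: [0.6, -0.2, -1.2]
opening: 0.244
grasp_force: 30.0
```

```bash
python3 - <<'E'
from fit import *
go(.511,.059,.094,-8)
s=imaging.capture("side")
cv2.imwrite("pics/i.png",cv2.resize(s["frame"][170:270,260:370,::-1],None,fx=5,fy=5,interpolation=2))
E
```

```text
t 7.17 pos [0.5136 0.0574 0.0969] head -8.14 -> d [-0.0028 -0.0012  0.0029] wz -0.14 open 0.0213 gf 30.0 F [ 0.6 -0.2 -1.2]
```

View pics/i.png

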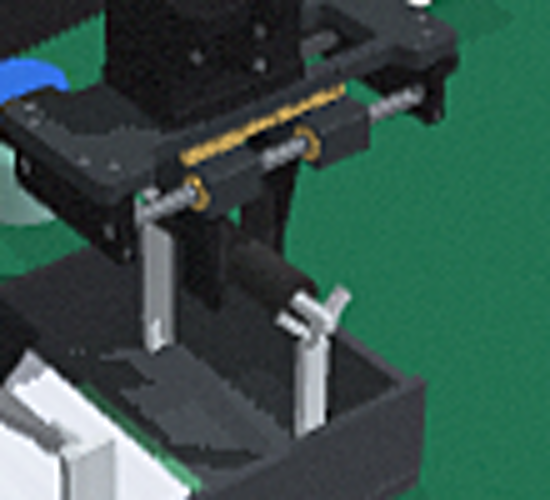

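The near shaft end now sits between the arms of its V, at about crop (320,312). I'll lower until there is contact.

>>> {"name": "play_rows", "arguments": {
  "motion": [
    [[0,0,0.0006,0,0,0],[0,0,0.0012,0,0,0],[0,0,0.0018,0,0,0],[0,0,0.0024,0,0,0],[0,0,0.003,0,0,0],[0,0,0.003,0,0,0]]
  ]
}}

```text
time_s: 7.72
position: [0.514, 0.0582, 0.0955]
tcp_rot: [[0.99, -0.142, 0.002], [-0.142, -0.99, 0.001], [0.002, -0.001, -1.0]]
force: [-1.4, 3.6, 12.3]
opening: 0.246
grasp_force: 30.0
```

Contact at 12 N. Releasing.

>>> {"name": "play_rows", "arguments": {
  "motion": [
    [[0,0,0,0,0,0],[0,0,0,0,0,0],[0,0,0,0,0,0],[0,0,0,0,0,0],[0,0,0,0,0,0],[0,0,0,0,0,0],[0,0,0,0,0,0]]
  ],
  "fingers": 0.05
}}

```text
time_s: 8.3
position: [0.5134, 0.0573, 0.0935]
tcp_rot: [[0.99, -0.142, -0.0], [-0.142, -0.99, 0.0], [-0.0, 0.0, -1.0]]
force: [0.0, -0.2, 0.2]
opening: 0.563
grasp_force: 0.0
```

>>> {"name": "play_rows", "arguments": {
  "motion": [
    [[0,0,-0.01,0,0,0],[0,0,-0.025,0,0,0],[0,0,-0.05,0,0,0],[0,0,-0.08,0,0,0],[0,0,-0.115,0,0,0],[0,0,-0.15,0,0,0],[0,0,-0.185,0,0,0],[0,0,-0.21,0,0,0]]
  ]
}}

```text
time_s: 8.97
position: [0.514, 0.0574, 0.3079]
tcp_rot: [[0.99, -0.142, 0.005], [-0.142, -0.99, -0.0], [0.005, -0.0, -1.0]]
force: [-0.2, -0.7, -0.3]
opening: 0.577
grasp_force: 0.0
```

```bash
python3 - <<'E'
from fit import *
go(.545,.2965,.30,-8)
t=imaging.capture("top"); s=imaging.capture("side")
cv2.imwrite("pics/j.png",np.hstack([cv2.resize(t["frame"][150:300,110:310,::-1],None,fx=2,fy=2),cv2.resize(s["frame"][150:300,170:370,::-1],None,fx=2,fy=2)]))
c2=np.array([.511,.059,.094]); yd=np.array([-.990,.1385,0])
for k in(.066,-.066): print(px(s,c2+k*yd))
# bar prediction
for n in("top","side"):
    for a in finder.recognise(n,"lid_bar")[:2]: print(n,np.round(a["at"],3),a["confidence"])
    for a in finder.recognise(n,"roller")[:2]: print(n,"roller",np.round(a["at"],3),a["confidence"])
E
```

```text
t 8.97 pos [0.514  0.0574 0.3079] head -8.14 -> d [-0.0032 -0.2411  0.0079] wz -0.14 open 0.0502 gf 0.0 F [-0.2 -0.7 -0.3]
[327.38918092 236.50259425]
[289.41484262 208.13926577]
top [0.54  0.269 0.196] 0.8
side [0.507 0.247 0.184] 0.61
side roller [0.504 0.067 0.097] 0.55
```

View pics/j.png

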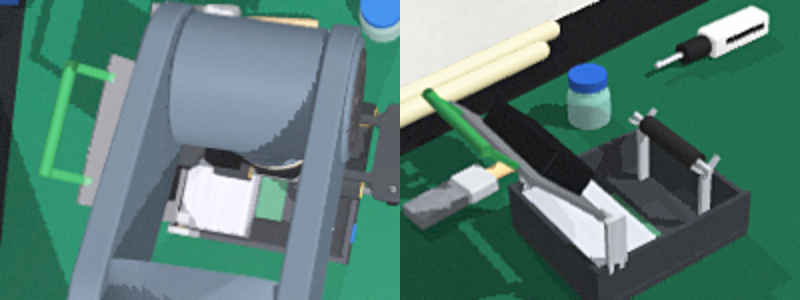

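The side view shows the roller in both V's, at about crop (670,140). The bar runs from side pixel (184,196) to (214,226), and in the top view from (145,183) to (133,236).

```bash
python3 - <<'E'
from fit import *
t=imaging.capture("top"); s=imaging.capture("side")
for u,v in(((145,183),(184.5,196)),((133.5,236.5),(214,226.5))):
    print(tri(t,u,s,v), atz(t,u,.228), atz(s,v,.228))
a=np.radians(82); e=np.array([np.cos(a),np.sin(a)]); l=np.array([-e[1],e[0]])
for m in((.545,.2965),(.545,.290),(.545,.303)):
  print(m,[(np.round(px(t,[*(np.array(m)+k*l),.228]),1),np.round(px(s,[*(np.array(m)+k*l),.228]),1)) for k in(-.054,.054)])
E
```

```text
(array([0.5971407 , 0.29373238, 0.23133072]), [np.float64(0.0028685008834637006), np.float64(0.002868500883464602)]) [0.59574319 0.29264651 0.228     ] [0.605049   0.29215877 0.228     ]
(array([0.49400932, 0.30780615, 0.22398007]), [np.float64(0.0017090979309275303), np.float64(0.0017090979309272428)]) [0.49239612 0.30500635 0.228     ] [0.49122576 0.31153261 0.228     ]
(0.545, 0.2965) [(array([147. , 181.7]), array([188. , 196.7])), (array([134., 237.]), array([217.5, 224.5]))]
(0.545, 0.29) [(array([150.3, 181.8]), array([191. , 195.3])), (array([137.3, 237.1]), array([220.5, 222.9]))]
(0.545, 0.303) [(array([143.7, 181.6]), array([185. , 198.1])), (array([130.6, 236.9]), array([214.4, 226.2]))]
```

>>> {"name": "play_rows", "arguments": {
  "motion": [
    [[0,-0.015,0,0,0,0],[-0.001,-0.05,0,0,0,0],[-0.001,-0.09,0,0,0,0],[-0.002,-0.13,0,0,0,0],[-0.002,-0.17,0,0,0,0],[-0.003,-0.205,0,0,0,0],[-0.003,-0.232,0,0,0,0],[-0.003,-0.2455,0,0,0,0]]
  ]
}}

```text
time_s: 10.03
position: [0.5447, 0.3041, 0.3019]
tcp_rot: [[0.99, -0.139, -0.003], [-0.139, -0.99, 0.0], [-0.003, 0.0, -1.0]]
force: [-0.8, 0.2, 0.4]
opening: 0.58
grasp_force: 0.0
```

>>> {"name": "play_rows", "arguments": {
  "motion": [
    [[0,0,0,0,0,0],[0,0,0,0,0,0],[0,0,0,0,0,0]]
  ]
}}

```text
time_s: 10.28
position: [0.5449, 0.2992, 0.303]
tcp_rot: [[0.99, -0.143, -0.002], [-0.143, -0.99, -0.002], [-0.002, 0.002, -1.0]]
force: [0.1, -0.1, -0.2]
opening: 0.576
grasp_force: 0.0
```

```bash
python3 - <<'E'
from fit import *
go(.5455,.3008,.228,-8)
s=imaging.capture("side")
cv2.imwrite("pics/k.png",cv2.resize(s["frame"][110:260,150:350,::-1],None,fx=4,fy=4,interpolation=2))
p=bot.read_state()["position"]; print(px(s,p),px(s,p-[0,0,.019]))
E
```

```text
t 10.28 pos [0.5449 0.2992 0.303 ] head -8.21 -> d [ 0.0005 -0.0018  0.075 ] wz -0.21 open 0.0501 gf 0.0 F [ 0.1 -0.1 -0.2]
[195.95180492 173.67060271] [197.2470923  183.32321702]
```

View pics/k.png

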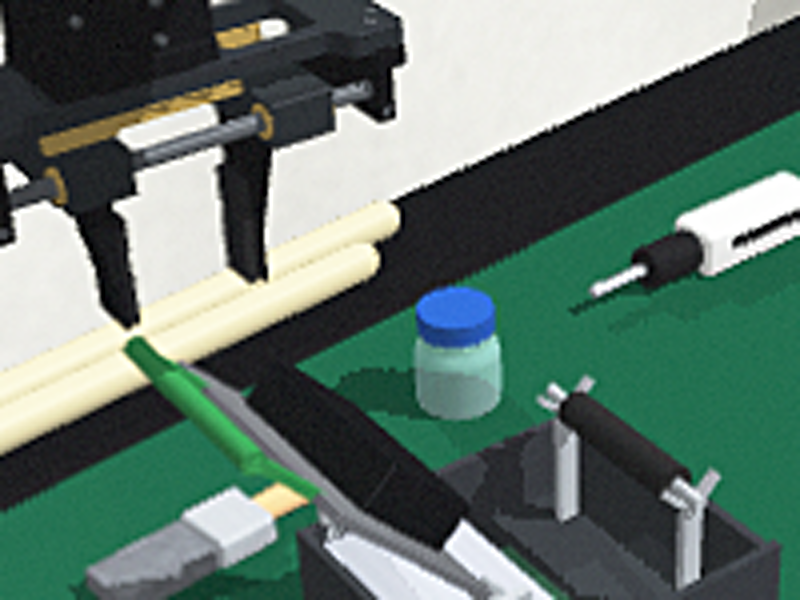

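The fingers straddle the bar's line (tips at crop (130,325) and (258,282)), and the roller is still seated. Descending.

>>> {"name": "play_rows", "arguments": {
  "motion": [
    [[0,-0.001,0.01,0,0,0],[0,-0.002,0.025,0,0,0],[0,-0.002,0.04,0,0,0],[0,-0.002,0.053,0,0,0],[0,-0.002,0.064,0,0,0],[0,-0.002,0.072,0,0,0],[0,-0.002,0.075,0,0,0],[0,-0.002,0.075,0,0,0]]
  ]
}}

```text
time_s: 11.0
position: [0.5452, 0.3023, 0.2279]
tcp_rot: [[0.99, -0.142, -0.002], [-0.142, -0.99, -0.001], [-0.002, 0.001, -1.0]]
force: [-0.3, 1.0, -1.1]
opening: 0.574
grasp_force: 0.0
```

>>> {"name": "play_rows", "arguments": {
  "motion": [
    [[0,0,0,0,0,0],[0,0,0,0,0,0],[0,0,0,0,0,0],[0,0,0,0,0,0],[0,0,0,0,0,0],[0,0,0,0,0,0],[0,0,0,0,0,0],[0,0,0,0,0,0]]
  ],
  "fingers": 0.0
}}

```text
time_s: 11.67
position: [0.5454, 0.3022, 0.2289]
tcp_rot: [[0.99, -0.141, -0.0], [-0.141, -0.99, -0.001], [-0.0, 0.001, -1.0]]
force: [-0.6, -2.3, 2.0]
opening: 0.126
grasp_force: 30.0
```

>>> {"name": "play_rows", "arguments": {
  "motion": [
    [[0,0,0,0,0,0],[0,0,0,0,0,0],[0,0,0,0,0,0],[0,0,0,0,0,0]]
  ]
}}

```text
time_s: 12.0
position: [0.5455, 0.3022, 0.2289]
tcp_rot: [[0.99, -0.142, -0.0], [-0.142, -0.99, -0.001], [-0.0, 0.001, -1.0]]
force: [-1.7, -4.6, 2.6]
opening: 0.128
grasp_force: 30.0
```

```bash
python3 - <<'E'
from fit import *
go(.5336,.2157,.268,-8)
s=imaging.capture("side")
cv2.imwrite("pics/l.png",cv2.resize(s["frame"][130:260,150:350,::-1],None,fx=4,fy=4,interpolation=2))
E
```

```text
t 12.0 pos [0.5455 0.3022 0.2289] head -8.14 -> d [ 0.0005  0.0874 -0.039 ] wz -0.14 open 0.0111 gf 30.0 F [-1.7 -4.6  2.6]
```

View pics/l.png

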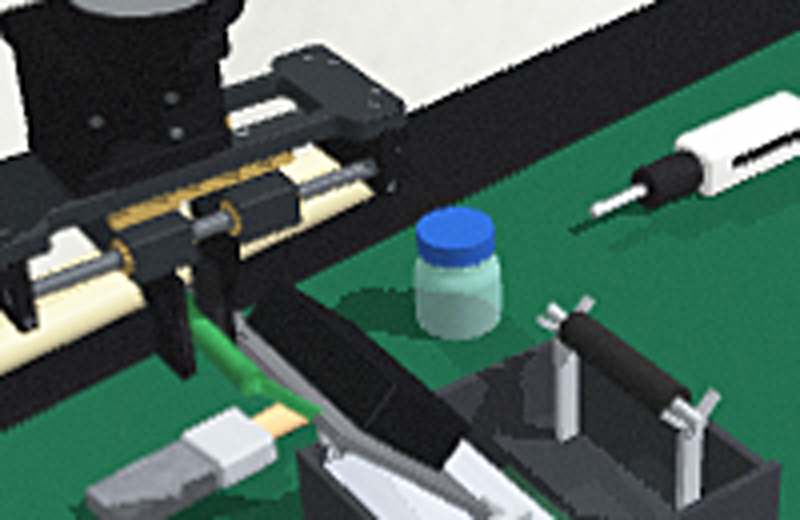

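The bar is pinched (11 mm opening, 30 N). Swinging the lid along its arc.

>>> {"name": "play_rows", "arguments": {
  "motion": [
    [[0,0.0037,-0.0033,0,0,0],[0,0.0101,-0.0084,0,0,0],[0,0.0182,-0.0142,0,0,0],[0,0.0266,-0.0194,0,0,0],[0,0.0353,-0.0242,0,0,0],[0,0.0442,-0.0284,0,0,0],[0,0.0535,-0.032,0,0,0],[0,0.0628,-0.0351,0,0,0]]
  ]
}}

```text
time_s: 12.72
position: [0.5364, 0.2406, 0.2655]
tcp_rot: [[0.99, -0.142, 0.001], [-0.142, -0.99, 0.002], [0.001, -0.002, -1.0]]
force: [-1.9, 4.0, 0.5]
opening: 0.125
grasp_force: 30.0
```

>>> {"name": "play_rows", "arguments": {
  "motion": [
    [[0,0.008,-0.0022,0,0,0],[0,0.0144,-0.0036,0,0,0],[0,0.0193,-0.0045,0,0,0],[0,0.0226,-0.0051,0,0,0],[0,0.0236,-0.0052,0,0,0],[0,0.0236,-0.0052,0,0,0],[0,0.0236,-0.0052,0,0,0]]
  ]
}}

```text
time_s: 13.3
position: [0.533, 0.2168, 0.2699]
tcp_rot: [[0.99, -0.142, -0.0], [-0.142, -0.99, 0.0], [-0.0, -0.0, -1.0]]
force: [-2.0, 3.0, 5.5]
opening: 0.131
grasp_force: 30.0
```

>>> {"name": "play_rows", "arguments": {
  "motion": [
    [[0,0,0,0,0,0],[0,0,0,0,0,0],[0,0,0,0,0,0],[0,0,0,0,0,0]]
  ]
}}

```text
time_s: 13.63
position: [0.533, 0.217, 0.2699]
tcp_rot: [[0.99, -0.142, -0.0], [-0.142, -0.99, 0.0], [-0.0, -0.0, -1.0]]
force: [-2.2, 2.6, 6.3]
opening: 0.125
grasp_force: 30.0
```

```bash
python3 - <<'E'
from fit import *
go(.5336,.2157,.268,-8)
s=imaging.capture("side");t=imaging.capture("top")
cv2.imwrite("pics/m.png",np.hstack([cv2.resize(s["frame"][110:270,190:350,::-1],None,fx=3.5,fy=3.5,interpolation=2)]))
# lid pose check: side arms/plate predicted edges
a=np.radians(82); e=np.array([np.cos(a),np.sin(a),0]); l=np.array([-e[1],e[0],0]); H=np.array([.530,.192,.105])
for th in(1.65,1.714,1.78):
  u=-np.cos(th)*e+np.sin(th)*np.array([0,0,1]); print(th,[np.round((px(s,H+r*u+k*l)-[190,110])*3.5).tolist() for r,k in((.125,.075),(.125,-.075),(.01,.075),(.165,.05))])
E
```

```text
t 13.63 pos [0.533  0.217  0.2699] head -8.14 -> d [0.0008 0.0012 0.0019] wz -0.14 open 0.0109 gf 30.0 F [-2.2  2.6  6.3]
1.65 [[284.0, 348.0], [131.0, 228.0], [304.0, 515.0], [248.0, 262.0]]
1.714 [[271.0, 355.0], [118.0, 233.0], [304.0, 516.0], [230.0, 271.0]]
1.78 [[258.0, 363.0], [106.0, 240.0], [303.0, 516.0], [212.0, 282.0]]
```

View pics/m.png

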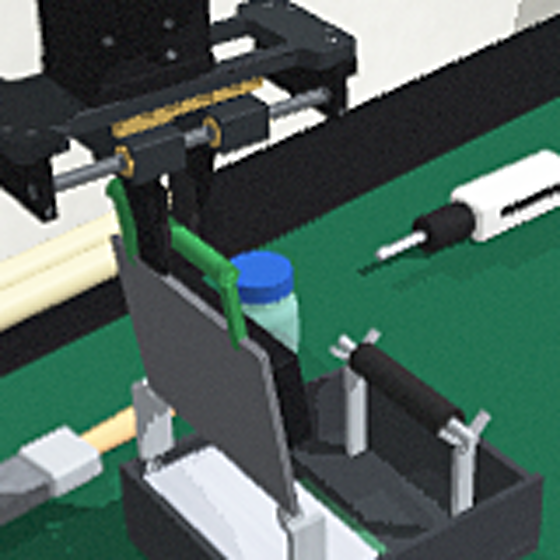

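The plate corners at crop (267,350) and (115,237) match the prediction for 1.714 rad. The 95.4 mm chord the tool travelled from the stop gives 1.713 rad. The roller is still seated in both saddles, so I'll hold and hand in.

>>> {"name": "play_rows", "arguments": {
  "motion": [
    [[0,0,0,0,0,0],[0,0,0,0,0,0],[0,0,0,0,0,0],[0,0,0,0,0,0],[0,0,0,0,0,0],[0,0,0,0,0,0],[0,0,0,0,0,0],[0,0,0,0,0,0]]
  ]
}}

```text
time_s: 14.4
position: [0.533, 0.217, 0.2699]
tcp_rot: [[0.99, -0.142, -0.0], [-0.142, -0.99, 0.0], [-0.0, -0.0, -1.0]]
force: [-2.3, 2.7, 6.3]
opening: 0.129
grasp_force: 30.0
```

```bash
python3 -c "
from h import *
go(.5336,.2157,.268,-8); print(bot.hand_in())"
```

```text
t 14.4 pos [0.533  0.217  0.2699] head -8.14 -> d [0.0008 0.0012 0.0019] wz -0.14 open 0.0112 gf 30.0 F [-2.3  2.7  6.3]
the job is handed in; nothing more can be done
None
```

The job is handed in at 14.4 s, verdict not shown: the roller is released and looks seated in both saddles, and the gripper is holding the lid still at about 1.713 rad (balance 1.714); the driver, brush and jar were not touched.

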